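# Start up the bench grinder from its control panel

### The job

Start the bench grinder by pressing its controls with your closed fingertips, in this order: tip the orange rocker right over to the side with the white dot, then push the blue button fully in (it stays in), then press the green button fully down and keep it pressed; the program finishes while still holding the green button down. Press firmly but do not slam anything, never press the red stop button, and do not lift, knock or shift any of the things lying about on the bench.

Things in the scene. Friction and masses are not known exactly. Their poses are not given: they have to be found in the camera images.
- panel: dark steel mounting panel lying on the bench, 130 (its x) by 520 (its y) by 8 thick, fixed. Origin: centre of its underside, on the bench. The four control stations stand in a row along its y, about 130 apart, in any order; z up.
- rocker_station: grey round station, diameter 84, 18 high, screwed to the steel panel (its underside is 8 above the bench). Origin: centre of its underside, z up. Fixed, cannot move. Its +x axis points horizontally towards the rocker's white-dot end; it may be turned any way up to a quarter turn. The rocker's hinge axis is its y axis, 32 above its underside.
- rocker (a joint): angle (rad) of the orange rocker, a flat paddle 76 long (station x) by 34 wide by 8 thick, hinged at its middle. 0 = off: the white-dot end stands up by 0.22 rad. 0.44 = fully over: the dot end is down by 0.22 rad against its stop. It is stiff and stays where it is left: about 3.5 N on the dot end moves it. It counts as on above 0.33.
- rocker_dot (a point): centre of the white dot (14 across) on the upper face of the rocker, 27 out from the hinge line and 11 from the paddle's end; off it is about 42 above the station's underside, fully over about 30 (12 lower). Pushing this end straight down turns the rocker on. Moves with the rocker.
- reset_station: black round station, diameter 84, 18 high, screwed to the steel panel (its underside is 8 above the bench). Origin: centre of its underside, z up. Fixed, cannot move. 
- reset_button (a joint): how far (m) the blue button is pushed in: 0 out, 0.007 fully in against its stop. Stiff, no spring: about 3.5 N pushes it down and it stays in where it is left. Counts as in above 0.0052.
- reset_button_top (a point): centre of the flat top of the blue cap, diameter 34; out it is 30 above the station's underside, fully in 23 (still 5 proud of the station). Moves with the cap.
- start_station: black round station, diameter 84, 18 high, screwed to the steel panel (its underside is 8 above the bench). Origin: centre of its underside, z up. Fixed, cannot move. 
- start_button (a joint): how far (m) the green button is pressed: 0 up, 0.007 fully down against its stop. Spring return: 1.5 N to start it, 5 N fully down. Counts as down above 0.0052.
- start_button_top (a point): centre of the flat top of the green cap, diameter 34; up it is 30 above the station's underside, fully down 23. Moves with the cap.
- stop_station: yellow round station, diameter 84, 18 high, screwed to the steel panel (its underside is 8 above the bench). Origin: centre of its underside, z up. Fixed, cannot move. 
- stop_button (a joint): how far (m) the red mushroom stop button (diameter 44, top 30 above the station's underside, 7 travel, spring return) is pressed: leave it at 0.
- socket: loose steel socket, upright tube, diameter 38, 38 high, on the bench near the panel's robot side. Origin: centre of its underside. Leave alone.
- flange: loose copper-coloured flange ring lying flat, diameter 68, 16 high, on the bench near the panel's robot side. Origin: centre of its underside. Leave alone.
- mug: loose red mug standing upright, diameter 76, 85 high, handle to its +y, behind the panel. Origin: centre of its underside. Leave alone.
- jar: loose yellow jar standing upright, diameter 60, 70 high, behind the panel. Origin: centre of its underside. Leave alone.
- wrench: loose steel wrench lying behind the panel, length along its x. Origin: under its middle. Leave alone.

How it is judged:
By the outcome, as a careful person would: the job done as asked, in the order asked, and still so for the second after the job is handed in, while the arm keeps its last pose, push and grip.
It also fails if it takes over 42 s, if anything falls off the work surface, if the arm or the gripper's body presses on something with over 40 N, if the wrist force passes 120 N, or if a joint passes its speed limit or range.

### The arm

A 7-joint arm with a two-finger parallel gripper is mounted at the origin on the work surface. World frame = base frame: x ahead of the robot, y to its left, z up, the work surface at z = 0. Lengths are in m, angles in rad, forces in N, time in s.
With the tool pointing down it reaches from about 0.425 to 0.925 m from the base axis. Payload 6.8 kg.
Tool frame: the origin (TCP) lies at the very end of the fingers, on their centre line; the grasp point (between the pads) lies 19 mm behind it; z points along the fingers, y is the line along which they close (so a half turn about z gives the same grasp; the last joint's range is limited). The gripper opens to 85 mm and grips with 20 to 120 N. Pads are 22 mm wide; open, the fingers measure 114 mm over their backs; the gripper's body (76 mm by 85 mm) begins 54 mm behind the grasp point. The pads swing forward as they close: fully open they stand 13 mm farther back than shut.
Start: joints at [1.079, 0.477, 0.022, 1.555, -0.011, 1.109, -0.083], TCP at [0.253, -0.626, 0.231] pointing down, gripper open.
Joint ranges: [-2.96, 2.96], [-0.34, 2.1], [-1.41, 1.46], [0.24, 2.44], [-1.37, 4.51], [0.17, 1.92], [-2.96, 2.96]. Speed limits (rad/s): [2.39, 2.39, 3.14, 3.14, 3.14, 3.14, 3.14].

### API

Orientations are given as a rotation vector (axis times angle).
In Python, from bench import get_obs, viewer, r gives the robot as it stands. The module is installed in compiled form; this text tells all that it offers.
- The arm moves only by the tool play_rows, never from a script. Its argument "commands" is a list that holds one entry, the list of rows, each a list of 5 numbers: the gripper's target within -1 to 1 (shut at 1, half-way at 0, fully open at -1), then the shift along the tool's x, y, z scaled (see below), then the turn about the tool's z scaled (see below). A call has 1 to 12 rows; each row is the pose to reach, as a shift and turn from the pose commanded when the call began, along the tool's axes at that moment; what a row does not reach only later rows make up. The controller multiplies each number of a shift by 0.2 m and each number of a turn by pi/2 rad. A row lasts 1/12 s, in which the tool goes at most 41.7 mm and 7.16 degrees, less where a joint would pass 70% of its speed; a pose out of reach is approached as far as the arm can. A call with a number of a shift or a turn outside -1 to 1 is refused whole. A call with a gripper value outside its range is refused whole. The fingers move at their own pace and stop on an object; "grip_force" is the grip in N (left out, the last holds). Time passes only in rows, so rows that repeat a pose let the fingers close. It gives the time, the measured TCP pose, the force, the opening and the grip force at its end, in the units of the state.
- get_obs(): the state, without advancing time (a new reading comes with each control period).
- viewer.grab_frame(name): name is "scene" or "top" or "wrist"; returns a dict with "pixels" (384x512x3 uint8, red, green, blue), "fovy" (degrees; the focal length in pixels is half the picture's height over the tangent of half this angle, whatever the lens; pixels are square), "cx", "cy" (the principal point, pixels), "world_to_cam" (4x4, takes a point from world to camera coordinates); the wrist camera has in their place "hand_eye" (4x4, takes a point from camera to tool coordinates, whose origin is the TCP and whose axes are the flange's). Camera axes: x right, y up, looking along -z (the intrinsics and any distortion apply to the point x, -y, -z); pixel columns grow to the right and rows downward; lengths in m; the calibration is good to about 2 mm. A picture is of the moment at which its call begins: read the wrist's pose just before it. There is no depth.
- r.hand_in(): hands the job in; it is judged then, once.
Trained networks look in a picture, given as the dict that the camera call returned (one of the last four; its "shot" number tells which), for a name from the list of things; names that differ only in an ending like _2 or _b are one class to them, and where a whole thing is asked for, a point or a joint stands for the part that bears it (a point fixed in the world has none). Each returns a list of dicts, best first, with "score" (0 to 1); they miss things now and then, are a little off and sometimes report something else, mostly with a low value. They report only what shows in the picture. A call takes as long as a camera call.
- viewer.trace(picture, thing): "pixels" (384x512 bool, what is visible of it) and "rect" ([left, top, right, bottom] in pixels, round what is visible of it).
The state is a dict: "clock": time; "joints": joint angles; "qvel": joint speeds; "tau": joint torques, N m; "tcp_pos": TCP position; "orientation": TCP orientation; "contact_force": force on the tool from outside, world axes, zero at the start; "moment": the same for the moment, N m; "grip_width": finger opening in m; "gripper_force": force on a finger pad.
Only numpy, scipy, OpenCV 4.12 (cv2) and the standard library are available. Lean on these libraries where they do the work, as an engineer would, in place of code of your own. Each camera call takes 0.05 s, during which the arm holds its last target. There are 200 camera calls.

## Working session

There is one attempt and no reset: what is moved stays moved. The work goes in short steps, Python scripts to look and compute and a tool call to move; the robot and the scene stay as the last step left them, time stands still between calls to the robot, and variables do not carry over. Pictures are saved under pics/ and viewed, at most 10 in all, crops included, and the job is handed in when it is done.

Besides the shell and the picture viewer there is one more tool, called after "Request:" by a JSON object that holds its "api" and its "payload". play_rows: Moves the arm, as the interface text tells. Shifts and turns lie within -1 to 1; 1 stands for 0.2 m of shift or pi/2 rad of turn. Its arguments: {"type":"object","properties":{"commands":{"type":"array","items":{"type":"array","items":{"type":"array","items":{"type":"number","minimum":-1,"maximum":1}}}},"grip_force":{"type":"number"}},"required":["commands"]}

```bash
mkdir -p pics; cat > h.py <<'E'
import numpy as np, cv2
from bench import get_obs, viewer, r
from scipy.spatial.transform import Rotation as R
def ray(p,uv,obs=None):
    f=p["pixels"].shape[0]/2/np.tan(np.radians(p["fovy"])/2)
    d=np.array([(uv[0]-p["cx"])/f,-(uv[1]-p["cy"])/f,-1.])
    if "hand_eye" in p:
        T=np.eye(4);T[:3,:3]=R.from_rotvec(obs["orientation"]).as_matrix();T[:3,3]=obs["tcp_pos"]
        M=T@p["hand_eye"]
    else: M=np.linalg.inv(p["world_to_cam"])
    return M[:3,3],M[:3,:3]@d
def at(p,uv,z,obs=None):
    o,d=ray(p,uv,obs);return o+d*(z-o[2])/d[2]
def save(p,n): cv2.imwrite("pics/"+n,p["pixels"][:,:,::-1])
def find(p,n,z,obs=None):
    l=viewer.trace(p,n)
    if not l: return None
    m=l[0]["pixels"];v,u=np.nonzero(m)
    return round(l[0]["score"],2),np.round([u.mean(),v.mean()],1),at(p,(u.mean(),v.mean()),z,obs).round(4),len(u)
E
python3 - <<'E'
from h import *
o=get_obs();print({k:np.round(v,3) for k,v in o.items()})
print(R.from_rotvec(o["orientation"]).as_matrix().round(3))
Z=dict(rocker_station=.026,rocker_dot=.05,reset_station=.026,reset_button_top=.038,start_station=.026,start_button_top=.038,stop_station=.026,stop_button=.036,mug=.04,jar=.035,socket=.02,flange=.01,wrench=.005,panel=.008)
for c in ["top","scene"]:
    p=viewer.grab_frame(c);save(p,c+"1.png");print(c,[k for k in p],p["fovy"],p["cx"],p["cy"],np.linalg.inv(p["world_to_cam"]).round(2)[:3,3])
    for k,z in Z.items(): print(k,find(p,k,z))
E
```

```text
{'clock': np.float64(0.0), 'joints': array([ 1.079,  0.478,  0.022,  1.556, -0.011,  1.109, -0.083]), 'qvel': array([ 0.001, -0.001, -0.001,  0.001, -0.001, -0.   ,  0.   ]), 'tau': array([-1.0000e-03, -5.9646e+01,  1.6080e+00, -2.8120e+01,  1.2000e-02,
        9.0000e-03,  0.0000e+00]), 'tcp_pos': array([ 0.253, -0.625,  0.23 ]), 'orientation': array([-3.082e+00, -5.990e-01,  1.000e-03]), 'contact_force': array([ 0.154,  0.796, -0.591]), 'moment': array([-0.047, -0.012,  0.029]), 'gripper_force': np.float64(0.0), 'grip_width': np.float64(0.085)}
[[ 0.927  0.375 -0.001]
 [ 0.375 -0.927  0.002]
 [-0.    -0.002 -1.   ]]
top ['pixels', 'fovy', 'cx', 'cy', 'world_to_cam', 'shot'] 49.812259872931634 257.01210469056525 188.5654844761272 [ 0.46 -0.02  0.81]
rocker_station (0.88, array([251.4, 218.3]), array([ 0.5236, -0.0051,  0.026 ]), 1520)
rocker_dot (0.65, array([251.4, 217.5]), array([ 0.523 , -0.0057,  0.05  ]), 758)
reset_station (0.79, array([391.8, 229.4]), array([ 0.5038, -0.2699,  0.026 ]), 1637)
reset_button_top (0.85, array([393.8, 229. ]), array([ 0.5039, -0.2699,  0.038 ]), 2
[... 1354 characters left out ...]
rt_button_top (0.52, array([270.4, 187.1]), array([ 0.5216, -0.0062,  0.038 ]), 353)
stop_station (0.74, array([317.9, 217.9]), array([0.5204, 0.1322, 0.026 ]), 897)
stop_button (0.49, array([318.4, 213.3]), array([0.5163, 0.1298, 0.036 ]), 227)
mug (0.9, array([155.9, 168. ]), array([ 0.6523, -0.266 ,  0.04  ]), 1373)
jar (0.87, array([202.7, 198.6]), array([ 0.6496, -0.1041,  0.035 ]), 809)
socket (0.65, array([224.5, 126.8]), array([ 0.403 , -0.2726,  0.02  ]), 217)
flange (0.9, array([317.4, 178.5]), array([0.4007, 0.0449, 0.01  ]), 435)
wrench (0.56, array([268.6, 252.6]), array([0.6546, 0.1003, 0.005 ]), 597)
panel (0.91, array([260. , 195.2]), array([ 0.5356, -0.0274,  0.008 ]), 4773)
```

```bash
python3 - <<'E'
import cv2
a=cv2.imread("pics/top1.png")[110:310,140:440];cv2.imwrite("pics/top1c.png",cv2.resize(a,None,fx=2.6,fy=2.6,interpolation=2))
E
```

```text
(no output)
```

View pics/top1c.png

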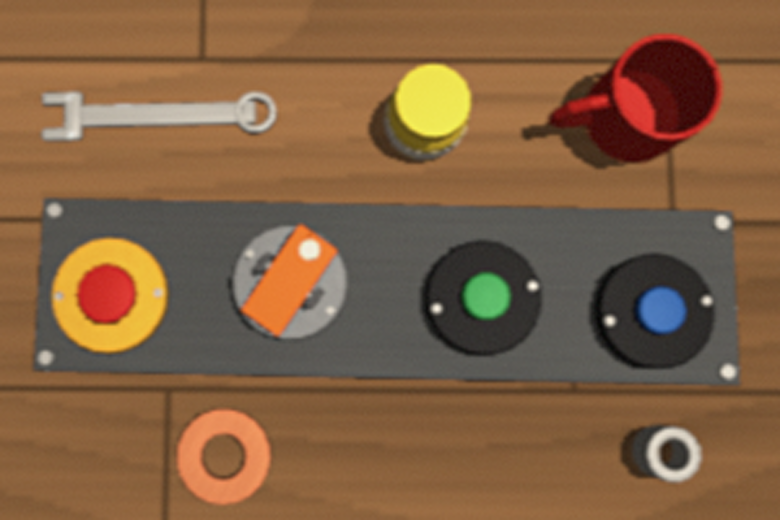

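Request:
{"api": "play_rows", "payload": {"commands": [[[1,0.13,-0.125,0,0],[1,0.26,-0.25,0,0],[1,0.39,-0.375,0,0],[1,0.52,-0.5,0,0],[1,0.65,-0.625,0,0],[1,0.785,-0.75,0,0]]]}}

```text
clock: 2.0
tcp_pos: [0.3425, -0.4266, 0.2315]
orientation: [3.084, 0.598, 0.0]
contact_force: [0.9, 0.7, 0.5]
grip_width: 0.0127
gripper_force: 0.0
```

Request:
{"api": "play_rows", "payload": {"commands": [[[1,0.13,-0.125,0,0],[1,0.26,-0.25,0,0],[1,0.39,-0.375,0,0],[1,0.52,-0.5,0,0],[1,0.65,-0.625,0,0],[1,0.785,-0.75,0,0]]]}}

```text
clock: 2.5
tcp_pos: [0.4319, -0.2287, 0.2317]
orientation: [3.083, 0.598, 0.001]
contact_force: [0.3, -0.4, 0.4]
grip_width: 0.0
gripper_force: 0.0
```

Request:
{"api": "play_rows", "payload": {"commands": [[[1,0.13,-0.125,0,0.05],[1,0.26,-0.25,0,0.1],[1,0.39,-0.375,0,0.15],[1,0.52,-0.5,0,0.2],[1,0.65,-0.625,0,0.245],[1,0.785,-0.75,0,0.245],[1,0.785,-0.75,0,0.245],[1,0.785,-0.75,0,0.245]]]}}

```text
clock: 3.17
tcp_pos: [0.5217, -0.0297, 0.2314]
orientation: [-3.141, -0.006, -0.001]
contact_force: [0.2, -0.4, -0.2]
grip_width: -0.0003
gripper_force: 0.0
```

```bash
python3 - <<'E'
from h import *
o=get_obs();print(o["clock"],o["tcp_pos"],o["contact_force"],o["grip_width"])
print(R.from_rotvec(o["orientation"]).as_matrix().round(3))
p=viewer.grab_frame("wrist");save(p,"w1.png");print(p["fovy"],p["cx"],p["cy"],p["hand_eye"].round(3))
for k,z in dict(rocker_station=.026,rocker_dot=.05,start_station=.026,start_button_top=.038,reset_button_top=.038,stop_button=.036).items(): print(k,find(p,k,z,o))
E
```

```text
3.1667 [ 0.52169798 -0.0296863   0.2314355 ] [ 0.19518049 -0.42266197 -0.23757237] -0.0003219757303563277
[[ 1.     0.004  0.001]
 [ 0.004 -1.     0.001]
 [ 0.001 -0.001 -1.   ]]
64.59038622391614 253.07994614944977 192.58633013733996 [[ 0.     0.965  0.261  0.066]
 [ 1.    -0.    -0.     0.   ]
 [-0.     0.261 -0.965 -0.142]
 [ 0.     0.     0.     1.   ]]
rocker_station (0.59, array([233.2, 164.7]), array([ 0.5273, -0.0071,  0.026 ]), 4020)
rocker_dot None
start_station (0.62, array([352.5, 173.4]), array([ 0.5177, -0.1459,  0.026 ]), 4014)
start_button_top (0.81, array([355.7, 176.5]), array([ 0.5165, -0.1459,  0.038 ]), 728)
reset_button_top (0.72, array([462.7, 184.6]), array([ 0.5077, -0.2683,  0.038 ]), 811)
stop_button (0.87, array([117.5, 175.2]), array([0.5163, 0.1236, 0.036 ]), 1116)
```

View pics/w1.png

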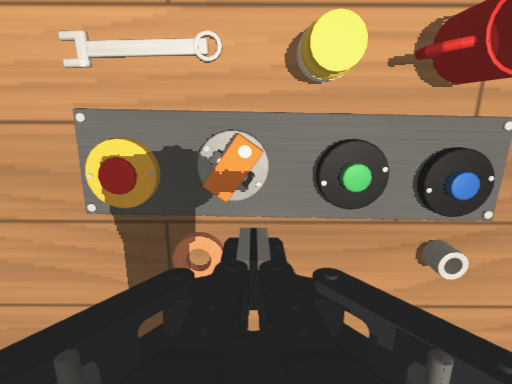

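```bash
python3 - <<'E'
from h import *
o=get_obs()
p=viewer.grab_frame("wrist");t=viewer.grab_frame("top")
for q,c,ob in((p,(245,152),o),(t,(259,206),None)):
    im=q["pixels"].astype(int).min(2);m=np.zeros(im.shape,bool);m[c[1]-9:c[1]+10,c[0]-9:c[0]+10]=1
    v,u=np.nonzero(m&(im>190));print(u.mean(),v.mean(),len(u),at(q,(u.mean(),v.mean()),.05,ob),at(q,(u.mean(),v.mean()),.038,ob))
    print(find(q,"rocker_station",.026,ob))
E
```

```text
241.28688524590163 150.0983606557377 122 [ 0.54619752 -0.02168185  0.05      ] [ 0.54468816 -0.02121971  0.038     ]
(0.56, array([229.7, 164. ]), array([ 0.5272, -0.0072,  0.026 ]), 3977)
nan nan 0 [nan nan nan] [nan nan nan]
None<stdin>:6: RuntimeWarning: Mean of empty slice.
  ret = ret.dtype.type(ret / rcount)
```

Request:
{"api": "play_rows", "payload": {"commands": [[[1,0.1,-0.03,0.1,0.07],[1,0.135,-0.035,0.25,0.14],[1,0.135,-0.035,0.4,0.21],[1,0.135,-0.035,0.55,0.28],[1,0.135,-0.035,0.68,0.36],[1,0.135,-0.035,0.75,0.37],[1,0.135,-0.035,0.8,0.37],[1,0.135,-0.035,0.8,0.37],[1,0.135,-0.035,0.8,0.37]]]}}

```text
clock: 4.47
tcp_pos: [0.5483, -0.0253, 0.0715]
orientation: [-3.01, 0.9, -0.0]
contact_force: [0.1, -0.4, 0.3]
grip_width: 0.0003
gripper_force: 0.0
```

```bash
python3 - <<'E'
from h import *
o=get_obs();print(o["clock"],o["tcp_pos"],o["contact_force"])
p=viewer.grab_frame("wrist");save(p,"w2.png")
for k,z in dict(rocker_station=.026,rocker_dot=.048).items(): print(k,find(p,k,z,o))
E
```

```text
4.4667 [ 0.54829016 -0.02528123  0.07152995] [ 0.12624102 -0.43383864  0.2656996 ]
rocker_station None
rocker_dot (0.88, array([245.9, 224.1]), array([ 0.5526, -0.0235,  0.048 ]), 957)
```

View pics/w2.png

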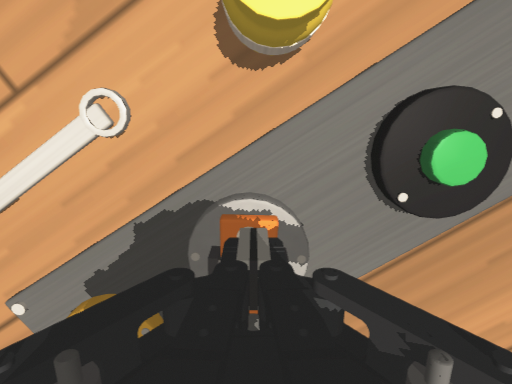

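Request:
{"api": "play_rows", "payload": {"commands": [[[1,0,0,0.04,0],[1,0,0,0.08,0],[1,0,0,0.09,0],[1,0,0,0.1,0],[1,0,0,0.11,0],[1,0,0,0.12,0],[1,0,0,0.128,0],[1,0,0,0.136,0],[1,0,0,0.142,0],[1,0,0,0.142,0]]]}}

```text
clock: 5.45
tcp_pos: [0.5486, -0.0256, 0.043]
orientation: [-3.009, 0.902, -0.002]
contact_force: [0.3, -2.3, 1.9]
grip_width: -0.0003
gripper_force: 1.2
```

Request:
{"api": "play_rows", "payload": {"commands": [[[1,0,0,0.004,0],[1,0,0,0.008,0],[1,0,0,0.012,0],[1,0,0,0.015,0],[1,0,0,0.015,0]]]}}

```text
clock: 5.87
tcp_pos: [0.5485, -0.0254, 0.04]
orientation: [-3.009, 0.902, -0.002]
contact_force: [1.9, -2.9, 4.2]
grip_width: -0.0001
gripper_force: 2.2
```

Request:
{"api": "play_rows", "payload": {"commands": [[[1,0,0,0.004,0],[1,0,0,0.007,0],[1,0,0,0.01,0],[1,0,0,0.01,0]]]}}

```text
clock: 6.2
tcp_pos: [0.5486, -0.0254, 0.0387]
orientation: [-3.009, 0.902, -0.002]
contact_force: [0.4, -2.9, 11.2]
grip_width: -0.0
gripper_force: 5.7
```

Request:
{"api": "play_rows", "payload": {"commands": [[[1,0,0,0.003,0],[1,0,0,0.006,0],[1,0,0,0.006,0]]]}}

```text
clock: 6.45
tcp_pos: [0.5487, -0.0254, 0.0384]
orientation: [-3.009, 0.902, -0.002]
contact_force: [-1.0, -3.5, 20.6]
grip_width: -0.0
gripper_force: 10.2
```

Request:
{"api": "play_rows", "payload": {"commands": [[[1,0,0,-0.04,0],[1,0,0,-0.15,0],[1,0,0,-0.3,0],[1,0,0,-0.45,-0.07],[1,0,0,-0.6,-0.14],[1,0,0,-0.6,-0.21],[1,0,0,-0.6,-0.28],[1,0,0,-0.6,-0.35],[1,0,0,-0.6,-0.37],[1,0,0,-0.6,-0.37]]]}}

```text
clock: 7.28
tcp_pos: [0.5463, -0.0242, 0.1557]
orientation: [-3.14, -0.002, 0.005]
contact_force: [0.0, 0.3, 0.0]
grip_width: 0.0
gripper_force: 0.0
```

```bash
python3 - <<'E'
from h import *
o=get_obs();print(o["clock"],o["tcp_pos"],o["orientation"],o["contact_force"])
s=viewer.grab_frame("scene");cv2.imwrite("pics/s2.png",cv2.resize(s["pixels"][100:260,140:380,::-1],None,fx=3,fy=3,interpolation=2))
E
```

```text
7.2833 [ 0.54634011 -0.02419506  0.15571027] [-3.14044747e+00 -1.90809774e-03  5.36029410e-03] [0.01737202 0.26633667 0.02973142]
```

View pics/s2.png

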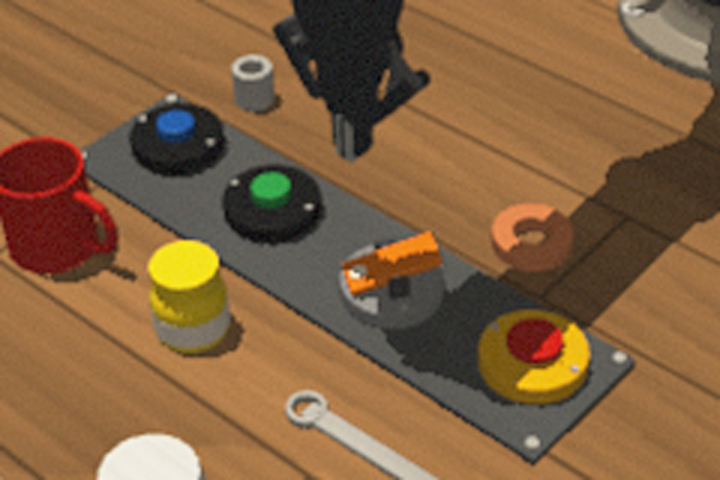

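Request:
{"api": "play_rows", "payload": {"commands": [[[1,-0.03,0.15,0,0],[1,-0.06,0.35,0,0],[1,-0.1,0.55,0,0],[1,-0.14,0.75,0,0],[1,-0.17,0.9,0,0],[1,-0.2,1,0,0]]]}}

```text
clock: 7.83
tcp_pos: [0.506, -0.2286, 0.1561]
orientation: [3.141, -0.01, -0.003]
contact_force: [0.2, 0.4, -0.4]
grip_width: -0.0003
gripper_force: 0.0
```

Request:
{"api": "play_rows", "payload": {"commands": [[[1,0,0.15,0,0],[1,0,0.225,0.1,0],[1,0,0.225,0.2,0],[1,0,0.225,0.3,0],[1,0,0.225,0.4,0],[1,0,0.225,0.4,0],[1,0,0.225,0.4,0]]]}}

```text
clock: 8.42
tcp_pos: [0.5067, -0.2691, 0.0756]
orientation: [-3.14, 0.002, 0.005]
contact_force: [0.6, -0.2, 0.9]
grip_width: -0.0003
gripper_force: 0.0
```

```bash
python3 - <<'E'
from h import *
o=get_obs();print(o["clock"],o["tcp_pos"],o["orientation"],o["contact_force"])
p=viewer.grab_frame("wrist");save(p,"w3.png")
for k,z in dict(reset_station=.026,reset_button_top=.038,start_button_top=.038).items(): print(k,find(p,k,z,o))
E
```

```text
8.4167 [ 0.50669188 -0.26913844  0.07562644] [-3.13968248e+00  1.93869707e-03  5.10804133e-03] [ 0.63050262 -0.2024799   0.86059308]
reset_station (0.9, array([259.1, 200.4]), array([ 0.5155, -0.2735,  0.026 ]), 9386)
reset_button_top (0.91, array([259. , 212.6]), array([ 0.5112, -0.2733,  0.038 ]), 1723)
start_button_top (0.84, array([ 63.9, 203.8]), array([ 0.5169, -0.1523,  0.038 ]), 2553)
```

View pics/w3.png

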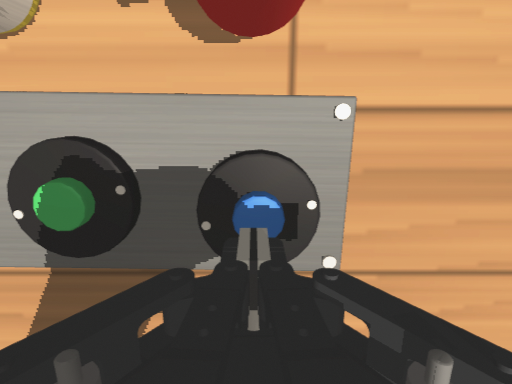

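Request:
{"api": "play_rows", "payload": {"commands": [[[1,0,0.015,0.06,0],[1,0,0.015,0.12,0],[1,0,0.015,0.16,0],[1,0,0.015,0.175,0],[1,0,0.015,0.185,0],[1,0,0.015,0.195,0],[1,0,0.015,0.205,0],[1,0,0.015,0.215,0],[1,0,0.015,0.223,0],[1,0,0.015,0.223,0]]]}}

```text
clock: 9.45
tcp_pos: [0.5077, -0.2732, 0.032]
orientation: [3.142, -0.002, 0.0]
contact_force: [0.4, 0.1, 0.6]
grip_width: 0.0001
gripper_force: 0.0
```

Request:
{"api": "play_rows", "payload": {"commands": [[[1,0,0,0.003,0],[1,0,0,0.006,0],[1,0,0,0.009,0],[1,0,0,0.009,0]]]}}

```text
clock: 9.78
tcp_pos: [0.508, -0.2734, 0.031]
orientation: [3.141, -0.002, 0.001]
contact_force: [-2.4, 1.8, 8.2]
grip_width: 0.0001
gripper_force: 3.9
```

Request:
{"api": "play_rows", "payload": {"commands": [[[1,0,0,0.003,0],[1,0,0,0.006,0],[1,0,0,0.008,0],[1,0,0,0.008,0]]]}}

```text
clock: 10.12
tcp_pos: [0.5081, -0.2734, 0.0307]
orientation: [3.141, -0.002, 0.001]
contact_force: [-6.5, 3.2, 21.1]
grip_width: 0.0002
gripper_force: 10.5
```

Request:
{"api": "play_rows", "payload": {"commands": [[[1,0,0,-0.05,0],[1,0,0,-0.15,0],[1,0,0,-0.25,0],[1,0,0,-0.35,0],[1,0,0,-0.45,0],[1,0,0,-0.45,0],[1,0,0,-0.45,0]]]}}

```text
clock: 10.7
tcp_pos: [0.5088, -0.2738, 0.12]
orientation: [3.14, -0.002, 0.005]
contact_force: [0.0, 0.6, -0.6]
grip_width: 0.0002
gripper_force: 0.0
```

```bash
python3 - <<'E'
from h import *
o=get_obs();print(o["clock"],o["tcp_pos"],o["orientation"],o["contact_force"])
p=viewer.grab_frame("wrist");t=viewer.grab_frame("scene")
for k,z in dict(reset_station=.026,reset_button_top=.031,start_button_top=.038).items(): print(k,find(p,k,z,o))
a=cv2.resize(t["pixels"][110:200,150:270],None,fx=3.2,fy=3.2,interpolation=2);b=p["pixels"][80:368]
h=a.shape[0];save({"pixels":np.hstack([a,b[:h]])},"c3.png")
E
```

```text
10.7 [ 0.50880169 -0.27383813  0.11996394] [ 3.14014145e+00 -1.97331879e-03  4.78485170e-03] [ 0.03121276  0.56466417 -0.60112146]
reset_station (0.93, array([251.3, 192.4]), array([ 0.5115, -0.2731,  0.026 ]), 7313)
reset_button_top (0.66, array([251.5, 199.3]), array([ 0.5072, -0.2732,  0.031 ]), 1322)
start_button_top (0.75, array([ 92. , 190.3]), array([ 0.5166, -0.1517,  0.038 ]), 1689)
```

View pics/c3.png

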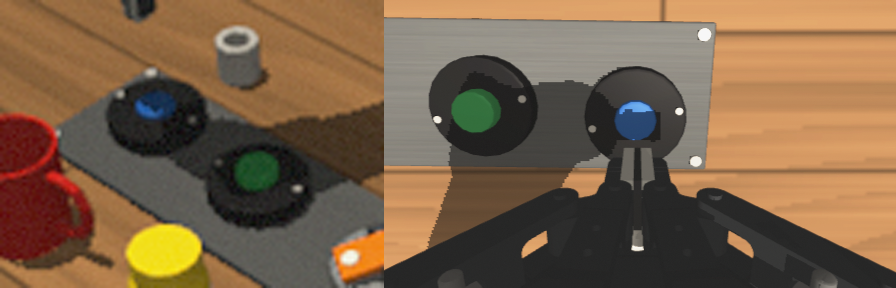

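Request:
{"api": "play_rows", "payload": {"commands": [[[1,0,-0.15,0,0],[1,0.02,-0.35,0,0],[1,0.035,-0.5,0,0],[1,0.035,-0.625,0,0],[1,0.035,-0.625,0.1,0],[1,0.035,-0.625,0.2,0],[1,0.035,-0.625,0.25,0],[1,0.035,-0.625,0.25,0],[1,0.035,-0.625,0.25,0]]]}}

```text
clock: 11.7
tcp_pos: [0.5144, -0.1485, 0.0681]
orientation: [-3.141, 0.003, 0.003]
contact_force: [0.8, -0.1, -0.0]
grip_width: 0.0002
gripper_force: 0.0
```

```bash
python3 - <<'E'
from h import *
o=get_obs();print(o["clock"],o["tcp_pos"],o["orientation"],o["contact_force"])
p=viewer.grab_frame("wrist")
for k,z in dict(start_station=.026,start_button_top=.038).items(): print(k,find(p,k,z,o))
E
```

```text
11.7 [ 0.51436483 -0.14852976  0.06812585] [-3.14123274e+00  2.62277350e-03  2.79328311e-03] [ 0.84432708 -0.13985211 -0.03914364]
start_station (0.77, array([251.4, 201.3]), array([ 0.5249, -0.148 ,  0.026 ]), 10219)
start_button_top None
```

Request:
{"api": "play_rows", "payload": {"commands": [[[1,0.008,0,0.05,0],[1,0.008,0,0.1,0],[1,0.008,0,0.13,0],[1,0.008,0,0.145,0],[1,0.008,0,0.155,0],[1,0.008,0,0.165,0],[1,0.008,0,0.175,0],[1,0.008,0,0.183,0],[1,0.008,0,0.19,0],[1,0.008,0,0.19,0]]]}}

```text
clock: 12.68
tcp_pos: [0.5159, -0.1482, 0.0311]
orientation: [3.141, -0.002, -0.002]
contact_force: [-4.6, 0.6, 7.4]
grip_width: -0.0003
gripper_force: 3.6
```

Request:
{"api": "play_rows", "payload": {"commands": [[[1,0,0,0.003,0],[1,0,0,0.006,0],[1,0,0,0.006,0],[1,0,0,0.006,0]]]}}

```text
clock: 13.02
tcp_pos: [0.5159, -0.1483, 0.0309]
orientation: [3.141, -0.002, -0.002]
contact_force: [-8.1, 2.3, 18.8]
grip_width: 0.0001
gripper_force: 9.6
```

```bash
python3 - <<'E'
from h import *
t=viewer.grab_frame("scene")
for k,z in dict(mug=.04,jar=.035,socket=.02,flange=.01,wrench=.005).items(): print(k,find(t,k,z))
o=get_obs();print(o["clock"],o["tcp_pos"],o["contact_force"]);print(r.hand_in())
E
```

```text
mug (0.72, array([156., 168.]), array([ 0.6522, -0.266 ,  0.04  ]), 1446)
jar (0.68, array([202.4, 198.8]), array([ 0.6506, -0.104 ,  0.035 ]), 809)
socket None
flange (0.96, array([317.2, 177.8]), array([0.3989, 0.0431, 0.01  ]), 472)
wrench (0.63, array([271.3, 254.1]), array([0.6541, 0.1076, 0.005 ]), 652)
13.3167 [ 0.51597162 -0.14821922  0.03087665] [-8.66945186  2.24562031 19.29650581]
the job is handed in; nothing more can be done
None
```

I handed the job in at 13.3 s: rocker tipped over, blue button in, green button held down at about 19 N, in that order. The arm never went near the red stop, and nothing on the bench appeared to have moved. The socket couldn't be located in the final check, but an earlier picture showed it in place.

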